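# Lay the pipettes in the calibration tray

### The arm

A 7-joint arm with a two-finger parallel gripper is mounted at the origin on a cart in front of the work surface, level with it; the furniture and walls round the work are solid. World frame = base frame: x ahead of the robot, y to its left, z up, the work surface at z = 0. Lengths are in m, angles in rad, forces in N, time in s.
With the tool pointing down it reaches from about 0.425 to 0.925 m from the base axis. Payload 6.8 kg.
Tool frame: the origin (TCP) lies at the very end of the fingers, on their centre line; the grasp point (between the pads) lies 19 mm behind it (grip_point_offset is the distance from the TCP to the grasp point, in m); z points along the fingers, y is the line along which they close (so a half turn about z gives the same grasp; the last joint's range is limited). The gripper opens to 85 mm and grips with 20 to 120 N. Pads are 22 mm wide; open, the fingers measure 114 mm over their backs; the gripper's body (76 mm by 85 mm) begins 54 mm behind the grasp point. The pads swing forward as they close: fully open they stand 13 mm farther back than shut.
Start: joints at [1.116, 0.477, 0.022, 1.555, -0.011, 1.109, -0.083], TCP at [0.229, -0.635, 0.231] pointing down, gripper open.
Joint ranges: [-2.96, 2.96], [-0.34, 2.1], [-1.41, 1.46], [0.24, 2.44], [-1.37, 4.51], [0.17, 1.92], [-2.96, 2.96]. Speed limits (rad/s): [2.39, 2.39, 3.14, 3.14, 3.14, 3.14, 3.14].

### API

Orientations are given as a unit quaternion [w, x, y, z].
In Python, from station import * gives the robot as it stands.
- The arm moves only by the tool carry_out, never from a script. Its argument "rows" is text: rows parted by semicolons, each of 4 numbers parted by spaces: the shift along the world's x, y, z in mm, then the turn about the world's z in degrees. In form: dx dy dz yaw; .... A call has 1 to 10 rows; each row shifts and turns the commanded pose from where the row before left it; what a row does not reach is not made up. A row lasts 1/8 s, in which the tool goes at most 62.5 mm and 10.7 degrees, less where a joint would pass 70% of its speed; a pose out of reach is approached as far as the arm can. A call is refused whole if a number of a shift passes 62.5 or a number of a turn 10.7, either way. A call with a gripper value outside its range is refused whole. "claw" is the finger opening in mm, from 0 to 85.4, set as the call begins (left out, the last holds). The fingers move at their own pace and stop on an object; "force" is the grip in N (left out, the last holds). Time passes only in rows, so rows that do not move let the fingers close. It gives the time, the measured TCP pose, the force, the opening and the grip force at its end, in the units of the state.
- get_obs(): the state, without advancing time (a new reading comes with each control period).
- read_camera(name): name is "side" or "top" or "wrist"; returns a dict with "img" (480x640x3 uint8, blue, green, red), "fov_y" (degrees; the focal length in pixels is half the picture's height over the tangent of half this angle, whatever the lens; pixels are square), "cx", "cy" (the principal point, pixels), "distortion" ([k1, k2, p1, p2, k3] as OpenCV has them; the pictures are not rectified), "world_to_cam" (4x4, takes a point from world to camera coordinates). Camera axes: x right, y up, looking along -z (the intrinsics and any distortion apply to the point x, -y, -z); pixel columns grow to the right and rows downward; lengths in m; the calibration is good to about 2 mm. A picture is of the moment at which its call begins. There is no depth.
- hand_in(): hands the job in; it is judged then, once.
Trained networks look in the newest picture that a camera, given by its name, has taken for a name from the list of things; names that differ only in an ending like _2 or _b are one class to them, and where a whole thing is asked for, a point or a joint stands for the part that bears it (a point fixed in the world has none). Each returns a list of dicts, best first, with "confidence" (0 to 1); they miss things now and then, are a little off and sometimes report something else, mostly with a low value. They report only what shows in the picture. A call takes as long as a camera call.
- recognise(camera, thing): "centre" ([column, row] in pixels, amid what is visible of it).
- outline_of(camera, thing): "pixels" (480x640 bool, what is visible of it) and "centre" ([column, row] in pixels, amid what is visible of it).
- place_of(camera, thing): "centre" ([column, row] in pixels: a listed point, or the origin of a listed thing).
The state is a dict: "t": time; "q": joint angles; "joint_vel": joint speeds; "joint_torque": joint torques, N m; "eef_pos": TCP position; "tool_rot": TCP orientation; "contact_force": force on the tool from outside, world axes, zero at the start; "torque": the same for the moment, N m; "gripper_width": opening from 0.0 (shut) to 1.0 (fully open); "grasp_force": force on a finger pad.
Only numpy, scipy, OpenCV 4.12 (cv2) and the standard library are available. Lean on these libraries where they do the work, as an engineer would, in place of code of your own. Each camera call takes 0.05 s, during which the arm holds its last target. There are 200 camera calls.

### The job

The two micropipettes on the sloped bench rest are going away for calibration. Lift each one off the rest and lay it down flat in an empty cradle of the steel tray, sunk fully into the notches of both cradle bars and with its nozzle pointing the same way as the pipette that already lies there. Set them down gently rather than dropping them, and leave the pipette that is already in the tray in its place.

Things in the scene. Friction and masses are not known exactly. Their poses are not given: they have to be found in the camera images.
- pipette_left: micropipette to move, in the rest's lane at rest y = +34 mm: 246 mm long, 85 g, dark handle with green band. Origin: middle of its length, on its underside. Body +y runs from nozzle to plunger, z up out of what it lies on; its long axis is at x = -8.5, z = 11.5 mm. Handle 23 x 23 mm from y = -31 to +72 mm: grip it across x (23 mm) at about y = 5 mm
- pipette_right: the other micropipette to move, in the rest's lane at rest y = -34 mm: same make, size and frame. Along body y (mm): nozzle cone 6 thick from -123 to -70; neck 16 wide, z 3 to 20, from -68 to -31; handle to 72; finger-hook head 31 wide (x -24 to +7, z 0 to 23) to 95; plunger to 123
- pipette_laid: the micropipette that already lies in the tray, in the cradle at tray x = +60 mm: same make, size and frame as the other two
- pipette_left_nozzle (a point): middle of the nozzle tip of pipette_left (body point -8.5, -123, 11.5 mm)
- pipette_right_nozzle (a point): middle of the nozzle tip of pipette_right (same body point)
- rest: fixed white sloped bench rest, 176 x 148 mm, 147 mm high; origin at bench height below its two lanes' middle (rest y = +34, -34 mm). Slope 0.60 rad, rising along rest +x: nozzles low in front, handles high behind; a pipette's +y is (0.825, 0, 0.565) here, and its origin is 88 mm above the bench at rest x = 0
- rest_bars (a point): point in the rest midway between its lanes at the pipettes' origin height. Two grey notched cross bars carry the pipettes, at pipette y = -46 to -32 mm (the handle's front shoulder leans on it; top 20 mm above the underside line) and y = 46 to 60 mm (top 17 mm above). Between them nothing is beside or under the handle
- tray: fixed flat steel tray (its +x roughly to the robot's right, +y away from it), 226 mm (x) by 264 mm (y), rim 25 mm high, low wire handles at its long sides; origin on the bench under its middle, floor 7 mm up. Three cradles at tray x = -60, 0, +60 mm; pipettes lie along tray y, nozzle to tray -y. Grey notched bars run along tray x at y = -57 to -43 mm (neck bar) and 46 to 60 mm (handle bar)
- cradle_mid (a point): seat of the middle cradle, empty at the start, at tray (0, 0, 28) mm. A laid pipette has its frame parallel to the tray's, its long axis over this point, its underside at this height and its middle within 14 mm of it along tray y (so the neck bar crosses the neck and the handle bar the handle)
- cradle_left (a point): the same for the left cradle, empty at the start, at tray (-60, 0, 28) mm. All notches: straight for 8 mm, then flaring 6.5 mm a side over 9 mm. Neck notch 20 mm wide, floor 31 mm and bar top 48 mm above the bench; handle notch 27 mm wide, floor 28 mm, top 45 mm. Nothing stands beside or under the handle between the bars

How it is judged:
At the end, for the whole second after the job is handed in: Both pipettes lie released and at rest, one in each empty cradle: axis within 6 mm of its middle, along the tray within 14 mm of the seat, height within 4 mm (sunk in both notches), in line within 0.09 rad, level within 0.12 rad, nozzle to tray -y like the one already there (((x of pipette_left in the frame of cradle_mid between 0.0025 and 0.0145 m and y of pipette_left in the frame of cradle_mid between -0.014 and 0.014 m and z of pipette_left in the frame of cradle_mid between -0.004 and 0.0045 m) or (x of pipette_left in the frame of cradle_left between 0.0025 and 0.0145 m and y of pipette_left in the frame of cradle_left between -0.014 and 0.014 m and z of pipette_left in the frame of cradle_left between -0.004 and 0.0045 m)) and y of each of pipette_left_nozzle, pipette_right_nozzle in the frame of tray below -0.1 m and angle between the y axis of each of pipette_left, pipette_right and the y axis of tray, either way round below 0.09 rad and angle between each of pipette_left, pipette_right's own z axis and vertical below 0.12 rad and linear speed of each of pipette_left, pipette_right below 0.02 m/s and ((x of pipette_right in the frame of cradle_mid between 0.0025 and 0.0145 m and y of pipette_right in the frame of cradle_mid between -0.014 and 0.014 m and z of pipette_right in the frame of cradle_mid between -0.004 and 0.0045 m) or (x of pipette_right in the frame of cradle_left between 0.0025 and 0.0145 m and y of pipette_right in the frame of cradle_left between -0.014 and 0.014 m and z of pipette_right in the frame of cradle_left between -0.004 and 0.0045 m))); the robot touches nothing.
It fails at once if the pipette that already lay in the tray is moved more than 20 mm (distance of pipette_laid from where it was at the start of the episode above 0.02 m).
It fails at once if a pipette is dropped or rammed into the tray (more than 30 N between them) (contact force between pipette_left and tray above 30 N).
It fails at once if a pipette is dropped or rammed into the tray (more than 30 N between them) (contact force between pipette_right and tray above 30 N).
It also fails if it takes over 64 s, if anything falls off the work surface, if the arm or the gripper's body presses on something with over 40 N, if the wrist force passes 120 N, or if a joint passes its speed limit or range.

## Working session

There is one attempt and no reset: what is moved stays moved. The work goes in short steps, Python scripts to look and compute and a tool call to move; the robot and the scene stay as the last step left them, time stands still between calls to the robot, and variables do not carry over. Pictures are saved under pics/ and viewed, at most 10 in all, crops included, and the job is handed in when it is done.

Besides the shell and the picture viewer there is one more tool, called after "Call:" in YAML: its name, and indented under it one key for each argument. carry_out: Moves the arm, as the interface text tells. Its arguments: {"type":"object","properties":{"rows":{"type":"string"},"claw":{"type":"number"},"force":{"type":"number"}},"required":["rows"]}

```bash
mkdir -p pics; ls
cat > h.py <<'E'
from station import *
import numpy as np, cv2
from scipy.optimize import least_squares
def K(c):
    f=240/np.tan(np.radians(c["fov_y"])/2)
    return np.array([[f,0,c["cx"]],[0,f,c["cy"]],[0,0,1.]])
F=np.diag([1,-1,-1,1.])
def proj(c,P):
    M=F@np.array(c["world_to_cam"]); r,_=cv2.Rodrigues(M[:3,:3])
    return cv2.projectPoints(np.atleast_2d(np.array(P,float)),r,M[:3,3],K(c),np.array(c["distortion"],float))[0][:,0]
def ray(c,px):
    u=cv2.undistortPoints(np.array([[px]],float),K(c),np.array(c["distortion"],float))[0,0]
    M=np.linalg.inv(F@np.array(c["world_to_cam"]))
    return M[:3,3],M[:3,:3]@np.array([u[0],u[1],1])
def atz(c,px,z):
    o,d=ray(c,px); return o+d*(z-o[2])/d[2]
E
python3 - <<'E'
from h import *
o=get_obs(); print(o)
C={}
for n in ["top","side"]:
    c=read_camera(n); cv2.imwrite(f"pics/{n}0.png",c["img"]); C[n]=c
    print(n,c["fov_y"],np.linalg.inv(np.array(c["world_to_cam"]))[:3,3])
    for t,z in [("pipette_left",.088),("pipette_right",.088),("pipette_laid",.028),("pipette_left_nozzle",.03),("pipette_right_nozzle",.03),("rest",0),("rest_bars",.088),("tray",0),("cradle_mid",.028),("cradle_left",.028)]:
        print(t,[(round(r["confidence"],2),np.round(r["centre"]),np.round(atz(c,r["centre"],z),3)) for r in place_of(n,t)[:3]])
E
```

```text
pics
{'t': 0.0, 'q': array([ 1.11590721,  0.47784256,  0.02233018,  1.55646074, -0.01150151,
        1.10929561, -0.08303894]), 'joint_vel': array([-2.77262634e-04, -1.73512086e-03,  4.46415517e-04,  1.20524155e-03,
        2.25365787e-05,  8.65845198e-04,  3.00724161e-06]), 'joint_torque': array([-9.15849305e-04, -5.96447575e+01,  1.60801850e+00, -2.81197429e+01,
        1.25551934e-02,  9.26978333e-03, -1.90103890e-05]), 'eef_pos': array([ 0.22920652, -0.6342561 ,  0.23029314]), 'tool_rot': array([-9.10924578e-04,  9.84996558e-01,  1.72571430e-01, -2.28340799e-04]), 'contact_force': array([ 0.3116117 , -0.52273681, -0.07844499]), 'torque': array([ 0.00859735, -0.00517017,  0.00807645]), 'grasp_force': 0.0, 'gripper_width': 0.9967688940279267}
top 57.33755921625356 [0.23405624 0.05090584 1.02684828]
pipette_left [(0.93, array([222., 202.]), array([0.49 , 0.3  , 0.088]))]
pipette_right [(0.93, array([255., 211.]), array([0.474, 0.224, 0.088]))]
pipette_laid [(0.82, array([440., 213.]), array([ 0.51 , -0.202,  0.028]))]
pipette_left_nozzle [(0.79, array([212., 253.]), array([0.385, 0.
[... 789 characters left out ...]
aid [(0.83, array([380., 367.]), array([ 0.515, -0.207,  0.028]))]
pipette_left_nozzle [(0.72, array([306., 207.]), array([0.378, 0.316, 0.03 ]))]
pipette_right_nozzle [(0.92, array([302., 216.]), array([0.371, 0.271, 0.03 ]))]
rest [(0.79, array([344., 229.]), array([0.475, 0.263, 0.   ]))]
rest_bars [(0.97, array([345., 195.]), array([0.473, 0.275, 0.088]))]
tray [(0.56, array([375., 348.]), array([ 0.515, -0.137,  0.   ])), (0.19, array([367., 310.]), array([ 0.509, -0.037,  0.   ]))]
cradle_mid [(0.68, array([348., 228.]), array([0.481, 0.225, 0.028])), (0.64, array([376., 336.]), array([ 0.514, -0.137,  0.028]))]
cradle_left [(0.61, array([371., 310.]), array([ 0.511, -0.067,  0.028]))]
```

```bash
cat > fit.py <<'E'
from h import *
def R(a): return np.array([[np.cos(a),-np.sin(a),0],[np.sin(a),np.cos(a),0],[0,0,1]])
B=np.array([[0,.825,-.565],[-1,0,0],[0,.565,.825]])
def restpt(lane,b): return np.array([0,lane-8.5,88])+B@np.array(b)
model={"rest":{"pipette_left":restpt(34,[0,0,0]),"pipette_right":restpt(-34,[0,0,0]),"pipette_left_nozzle":restpt(34,[-8.5,-123,11.5]),"pipette_right_nozzle":restpt(-34,[-8.5,-123,11.5]),"rest":np.zeros(3),"rest_bars":np.array([0,0,88])},
"tray":{"pipette_laid":np.array([68.5,0,28]),"tray":np.zeros(3),"cradle_mid":np.array([0,0,28]),"cradle_left":np.array([-60,0,28])}}
def W(p,P): return np.r_[p[:2],0]+R(p[2])@np.array(P)/1000
def fit(which,D,x0):
    def f(p): return np.concatenate([(proj(c,W(p,model[which][t]))[0]-px) for c,t,px in D])
    s=least_squares(f,x0,loss="soft_l1",f_scale=2.0); return s.x,f(s.x).reshape(-1,2)
E
python3 - <<'E'
from fit import *
out={}
for wh,x0 in [("rest",[.47,.27,-.1]),("tray",[.514,-.136,-1.57])]:
    D=[];L=[]
    for n in ["top","side"]:
        c=read_camera(n)
        for t in model[wh]:
            for r in place_of(n,t)[:1]:
                px=r["centre"]
                if n=="side" and t=="cradle_mid": px=place_of(n,t)[1]["centre"] if len(place_of(n,t))>1 and px[1]<280 else px
                D.append((c,t,np.array(px)));L.append((n,t))
    p,e=fit(wh,D,x0); out[wh]=p; print(wh,p)
    for l,r in zip(L,e): print(l,np.round(r,1))
np.save("pose.npy",np.array([out["rest"],out["tray"]]))
for n in ["top","side"]:
    c=read_camera(n); im=c["img"].copy()
    def line(p,Ps,col):
        q=proj(c,[W(p,P) for P in Ps]).round().astype(int); cv2.polylines(im,[q],False,col,1)
    for s in (34,-34): line(out["rest"],[restpt(s,[-8.5,y,11.5]) for y in (-123,5,123)],(0,0,255))
    for x in (-60,0,60): line(out["tray"],[[x,y,39.5] for y in (-123,0,123)],(0,0,255))
    line(out["tray"],[[-113,-132,25],[113,-132,25],[113,132,25],[-113,132,25],[-113,-132,25]],(255,0,255))
    cr=im[140:330,150:530] if n=="top" else im[130:470,200:560]
    cv2.imwrite(f"pics/{n}1.png",cv2.resize(cr,None,fx=2.1 if n=="top" else 1.7,fy=2.1 if n=="top" else 1.7))
E
```

```text
rest [ 0.48246343  0.26992871 -0.22489   ]
('top', 'pipette_left') [0.1 2.8]
('top', 'pipette_right') [-1.4 -0.2]
('top', 'pipette_left_nozzle') [-1.3  1.3]
('top', 'pipette_right_nozzle') [0.1 0.1]
('top', 'rest') [ 1.7 -1.9]
('top', 'rest_bars') [ 2.6 -0.9]
('side', 'pipette_left') [ 0.  -1.2]
('side', 'pipette_right') [ 2.  -4.3]
('side', 'pipette_left_nozzle') [1.7 1. ]
('side', 'pipette_right_nozzle') [-3.3 -0.4]
('side', 'rest') [-0.9  0.4]
('side', 'rest_bars') [0.2 0.1]
tray [ 0.51306303 -0.13264688 -1.54744526]
('top', 'pipette_laid') [-0.6 -2. ]
('top', 'tray') [-0.7 -3.3]
('top', 'cradle_mid') [1.8 0.8]
('top', 'cradle_left') [ 2.2 -0.8]
('side', 'pipette_laid') [-0.6 -1.8]
('side', 'cradle_mid') [-2.8 -1.4]
('side', 'cradle_left') [-0.  3.]
```

View pics/top1.png

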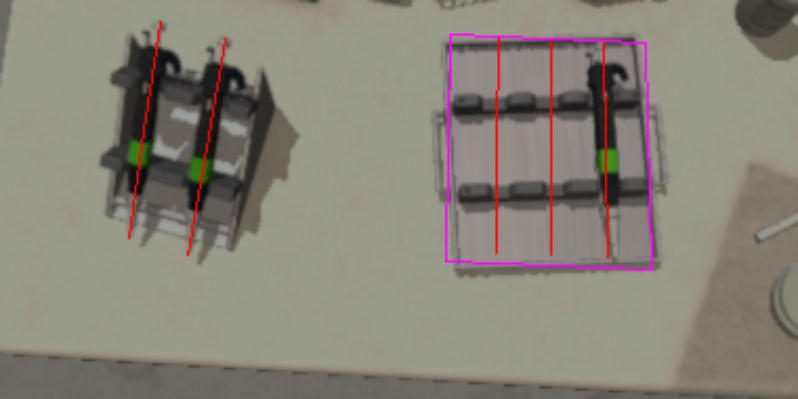

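View pics/side1.png

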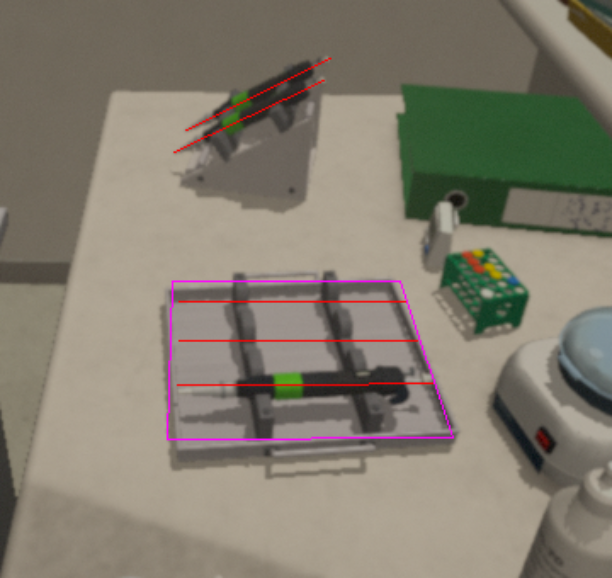

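View pics/top0.png

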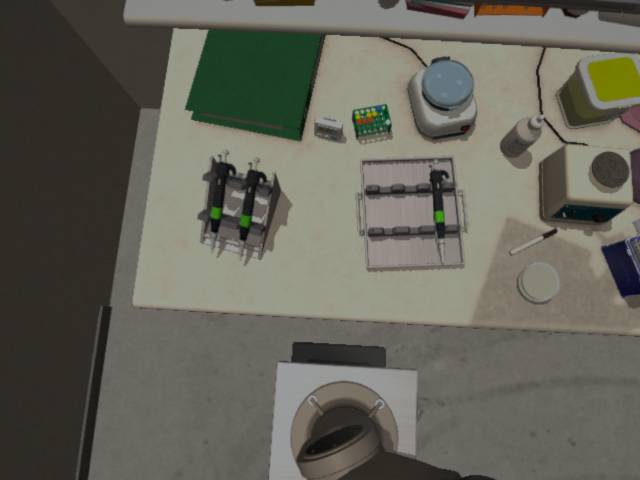

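Call:
carry_out:
  rows: "10 50 20 -2;15 50 20 -2;20 50 20 -2;20 50 20 -2;25 50 20 -2;25 50 10 -2;25 50 10 -2;25 50 0 -2;25 50 0 -2;25 50 0 -2"
  claw: 48
  force: 25

```text
t: 3.7
eef_pos: [0.445, -0.1332, 0.3517]
tool_rot: [0.0, 1.0, -0.002, 0.0]
contact_force: [0.2, -0.7, -0.1]
gripper_width: 0.559
grasp_force: 0.0
```

Run:
```python
from fit import *
o=get_obs(); print(o["t"],o["eef_pos"],o["tool_rot"],o["q"])
c=read_camera("wrist"); print(c["fov_y"],np.linalg.inv(np.array(c["world_to_cam"])).round(3))
for t in list(model["tray"]): print(t,[(round(r["confidence"],2),np.round(r["centre"]),np.round(atz(c,r["centre"],model["tray"][t][2]/1000),4)) for r in place_of("wrist",t)[:3]])
p=np.load("pose.npy")[1]; im=c["img"].copy()
for Ps in [[[60,y,39.5] for y in (-123,0,123)],[[-113,-132,25],[113,-132,25],[113,132,25],[-113,132,25],[-113,-132,25]]]:
    cv2.polylines(im,[proj(c,[W(p,P) for P in Ps]).round().astype(int)],False,(255,0,255),1)
cv2.imwrite("pics/w1.png",im)
```

```text
3.7 [ 0.44497625 -0.13317434  0.35171226] [ 2.85320412e-04  9.99998185e-01 -1.82234614e-03  4.77933582e-04] [ 0.48971975  0.04171555 -0.34200356  1.85285827  0.01519482  1.24843803
 -1.43124944]
65.10792354468515 [[-0.003  0.964  0.266  0.511]
 [-1.    -0.003  0.    -0.135]
 [ 0.001 -0.266  0.964  0.494]
 [ 0.     0.     0.     1.   ]]
pipette_laid [(0.96, array([374., 139.]), array([ 0.5123, -0.2047,  0.028 ]))]
tray [(0.55, array([313., 137.]), array([ 0.5143, -0.1322,  0.    ]))]
cradle_mid [(0.8, array([317., 138.]), array([ 0.5136, -0.137 ,  0.028 ]))]
cradle_left []
```

View pics/w1.png

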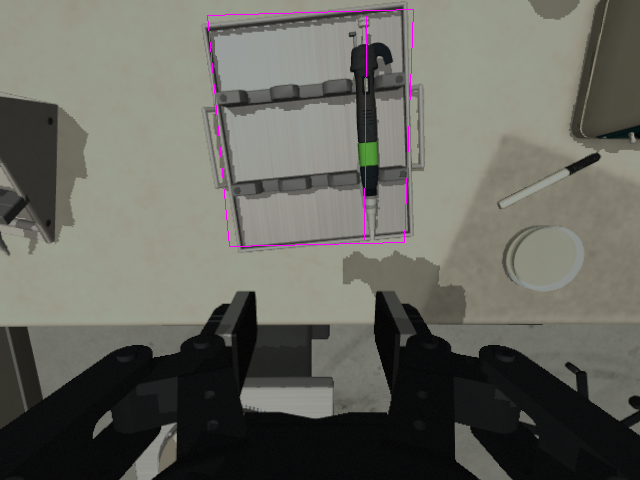

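```bash
cp pics/w1.png /tmp/
python3 - <<'E'
from fit import *
c=read_camera("wrist")
cv2.imwrite("pics/w1r.png",c["img"])
obs=[([-113,132,25],(204,24)),([113,132,25],(412,3)),([113,-132,25],(412,236)),([-113,-132,25],(239,250)),([60,123,39.5],(364,18)),([60,-123,39.5],(370,240)),([68.5,0,28],(374,139)),([0,0,28],(317,138))]
f=lambda p:(proj(c,[W(p,P) for P,_ in obs])-np.array([q for _,q in obs])).ravel()
s=least_squares(f,[.513,-.133,-1.55],loss="soft_l1",f_scale=2.); p=s.x; print(p,f(p).reshape(-1,2).round(1))
im=c["img"].copy()
def bar(y0,top): return [[[-100,y0,top],[100,y0,top]],[[-100,y0+14,top],[100,y0+14,top]]]
for Ps in [[[60,y,39.5] for y in (-123,0,123)],[[-113,-132,25],[113,-132,25],[113,132,25],[-113,132,25],[-113,-132,25]],[[-60,y,39.5] for y in (-123,0,123)],[[0,y,39.5] for y in (-123,0,123)]]+bar(-57,48)+bar(46,45):
    cv2.polylines(im,[proj(c,[W(p,P) for P in Ps]).round().astype(int)],False,(255,0,255),1)
cv2.imwrite("pics/w2.png",cv2.resize(im[0:260,180:440],None,fx=2.3,fy=2.3))
P=np.load("pose.npy");P[1]=p;np.save("pose.npy",P)
E
```

```text
[ 0.51012118 -0.13860493 -1.49478786] [[ 1.3 -0.6]
 [-1.3  2.4]
 [-0.1  2.8]
 [-1.4  1.9]
 [ 0.  -3. ]
 [ 2.1 -2. ]
 [ 0.1 -3.9]
 [-0.4  1.7]]
```

View pics/w2.png

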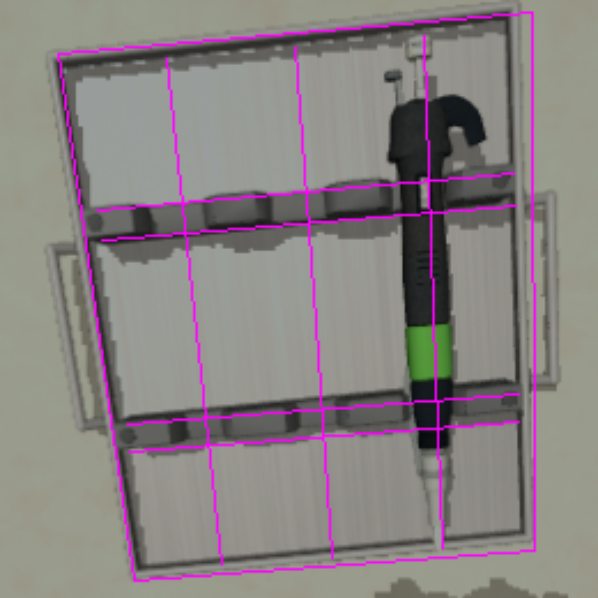

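Call:
carry_out:
  rows: "-5 45 0 -1.5;-5 45 0 -1.5;-5 45 0 -1.5;-5 45 0 -1.5;-5 45 0 -1.5;-5 45 0 -1.5;-5 45 0 -1.5;-5 45 0 -1.5;-5 42 0 -1;0 0 0 0"

```text
t: 5.25
eef_pos: [0.399, 0.269, 0.3514]
tool_rot: [-0.001, 0.994, -0.113, -0.0]
contact_force: [-0.3, -1.0, 0.5]
gripper_width: 0.567
grasp_force: 0.0
```

Run:
```python
from fit import *
o=get_obs(); print(o["t"],o["eef_pos"],o["tool_rot"],o["q"])
c=read_camera("wrist"); p=np.load("pose.npy")[0]
D=[]
for t in model["rest"]:
    rs=place_of("wrist",t)
    print(t,[(round(r["confidence"],2),np.round(r["centre"])) for r in rs[:3]])
    if rs: D.append((c,t,np.array(rs[0]["centre"])))
p,e=fit("rest",D,p); print(p,e.round(1))
P=np.load("pose.npy");P[0]=p;np.save("pose.npy",P)
im=c["img"].copy()
for s in (34,-34):
  for x in (-20,-8.5,3):
    cv2.polylines(im,[proj(c,[W(p,restpt(s,[x,y,11.5])) for y in (-123,-31,5,72,123)]).round().astype(int)],False,(0,0,255),1)
  for y in (-31,5,72): cv2.polylines(im,[proj(c,[W(p,restpt(s,[x,y,11.5])) for x in (-25,8)]).round().astype(int)],False,(255,0,255),1)
cv2.imwrite("pics/w3.png",im)
```

```text
5.25 [0.39899545 0.26902497 0.351397  ] [-6.57808696e-04  9.93619501e-01 -1.12781897e-01 -3.13983825e-04] [ 0.0088518   0.11710388 -0.78412698  1.79882439  0.0853824   1.26011035
 -2.5947893 ]
pipette_left [(0.94, array([269., 125.]))]
pipette_right [(0.65, array([337., 123.]))]
pipette_left_nozzle [(0.57, array([271., 216.]))]
pipette_right_nozzle [(0.61, array([328., 217.]))]
rest [(0.7, array([298., 126.]))]
rest_bars [(0.92, array([295., 125.]))]
[ 0.48293421  0.26994366 -0.21271282] [[ 0.6 -0.2]
 [-1.1  0.8]
 [ 1.3  0.3]
 [-1.4 -1.5]
 [ 0.6  0.9]
 [ 0.  -0.6]]
```

View pics/w3.png

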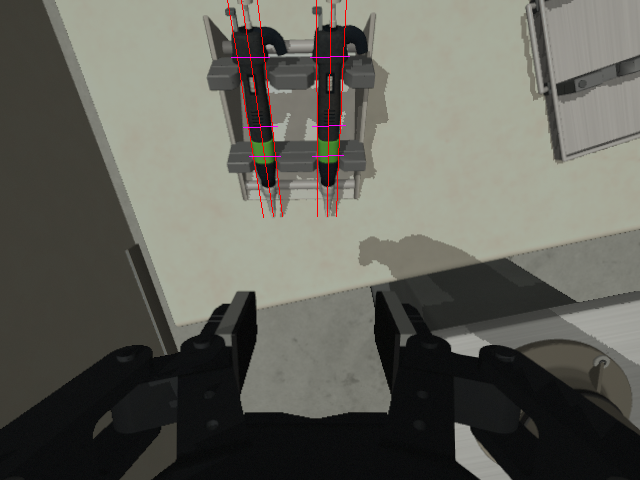

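Run:
```python
from fit import *
from scipy.spatial.transform import Rotation as Ro
p=np.load("pose.npy")[0]
for s in (34,-34): print(s,W(p,restpt(s,[-8.5,5,11.5])).round(4))
print(np.degrees(p[2]))
o=get_obs(); q=o["tool_rot"]; x=Ro.from_quat(np.r_[q[1:],q[0]]).as_matrix()[:,0]; print("heading",np.degrees(np.arctan2(x[1],x[0])))
c=read_camera("wrist")
z=lambda u,v:(u/2.3+180,v/2.3)
c=None
# tray refit using saved view: camera pose from pics/w1 state
M=np.eye(4);M[:3]=[[-.003,.964,.266,.511],[-1,-.003,0,-.135],[.001,-.266,.964,.494]]
u,_,v=np.linalg.svd(M[:3,:3]);M[:3,:3]=u@v
w=read_camera("wrist"); c=dict(w); c["world_to_cam"]=np.linalg.inv(M)
obs=[([-60,53,45],z(177,217)),([0,53,45],z(297,204)),([60,53,45],z(420,191)),([-60,-50,48],z(203,428)),([0,-50,48],z(319,415)),([60,-50,48],z(432,403)),([60,-123,39.5],z(440,548)),([60,20,39.5],z(428,270)),
([-113,132,25],z(52,58)),([113,132,25],z(519,5)),([113,-132,25],z(531,543)),([-113,-132,25],z(135,580))]
f=lambda p:(proj(c,[W(p,P) for P,_ in obs])-np.array([q for _,q in obs])).ravel()
s=least_squares(f,[.513,-.133,-1.5],loss="soft_l1",f_scale=2.);t=s.x; print(t,f(t).reshape(-1,2).round(1))
P=np.load("pose.npy");P[1]=t;np.save("pose.npy",P)
print("cradles axis at body y5:",W(t,[0,5,39.5]),W(t,[-60,5,39.5]),np.degrees(t[2])+90)
```

```text
34 [0.4878 0.3037 0.1003]
-34 [0.4734 0.2372 0.1003]
-12.187547008553741
heading -13.271872592100813
[ 0.51264222 -0.13436783 -1.47931686] [[-0.8 -0.1]
 [ 0.7  0.1]
 [ 1.3  0.2]
 [-0.5  1.2]
 [-0.3  2. ]
 [ 1.5  2.4]
 [ 0.4 -2.4]
 [-1.1 -2.3]
 [-1.3 -0.9]
 [ 0.4  0.2]
 [ 0.8  0. ]
 [-1.2 -0.1]]
cradles axis at body y5: [ 0.51762131 -0.13391107  0.0395    ] [ 0.5121402  -0.07416195  0.0395    ] 5.24138723628667
```

Call:
carry_out:
  rows: "25 -11 0 1;25 -11 -20 0;24 -10 -30 0;0 0 -40 0;0 0 -40 0;0 0 -40 0;0 0 -30 0;0 0 0 0"
  claw: 48

```text
t: 6.7
eef_pos: [0.4721, 0.234, 0.1495]
tool_rot: [0.001, 0.994, -0.106, -0.002]
contact_force: [-0.4, 0.1, 0.2]
gripper_width: 0.561
grasp_force: 0.0
```

Run:
```python
from fit import *
o=get_obs(); print(o["t"],o["eef_pos"],o["tool_rot"],o["q"])
c=read_camera("wrist");cv2.imwrite("pics/w4.png",c["img"])
```

```text
6.7 [0.47213931 0.23397392 0.14945219] [ 0.00122199  0.99438976 -0.1057522  -0.00199475] [-0.0324786   0.4170365  -0.67452776  1.94780961  0.32952526  0.8925589
 -2.6590417 ]
```

View pics/w4.png

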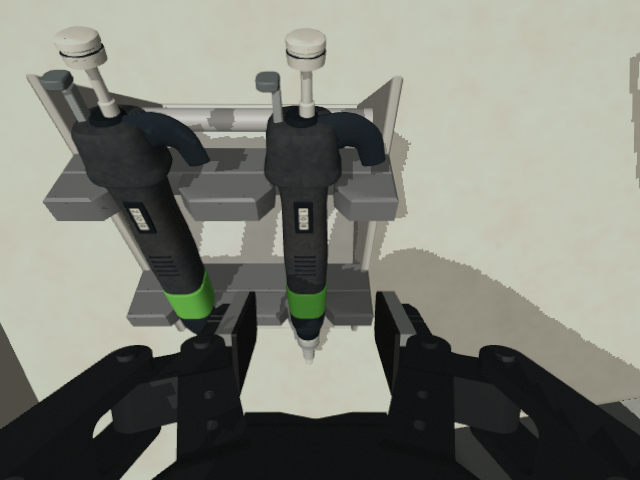

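Call:
carry_out:
  rows: "1 3 -15 0;0 0 -20 0;0 0 -20 0;0 0 -14 0;0 0 0 0"
  claw: 48

```text
t: 7.38
eef_pos: [0.4735, 0.2377, 0.0809]
tool_rot: [0.001, 0.994, -0.106, -0.001]
contact_force: [-0.0, 0.6, -0.0]
gripper_width: 0.558
grasp_force: 0.0
```

Call:
carry_out:
  rows: "0 0 0 0;0 0 0 0;0 0 0 0;0 0 0 0"
  claw: 10
  force: 30

```text
t: 7.88
eef_pos: [0.4749, 0.2385, 0.0829]
tool_rot: [-0.0, 0.994, -0.106, 0.001]
contact_force: [-0.5, -0.1, 3.7]
gripper_width: 0.256
grasp_force: 33.0
```

Call:
carry_out:
  rows: "0 0 8 0;0 0 16 0;0 0 25 0;0 0 35 0;0 0 35 0;0 0 20 0;0 0 0 0"

```text
t: 8.75
eef_pos: [0.4752, 0.2388, 0.2236]
tool_rot: [-0.001, 0.994, -0.106, 0.002]
contact_force: [-0.8, 0.3, -1.6]
gripper_width: 0.258
grasp_force: 32.6
```

Run:
```python
from fit import *
o=get_obs(); print(o["t"],o["eef_pos"],o["tool_rot"],o["q"])
c=read_camera("side");a=c["img"][90:290,230:430];print([(r["confidence"],r["centre"]) for n in ("pipette_right","pipette_right_nozzle") for r in place_of("side",n)[:2]])
d=read_camera("wrist");a=cv2.resize(a,(400,400));b=cv2.resize(d["img"],(400,300));cv2.imwrite("pics/w5.png",np.hstack([a,cv2.copyMakeBorder(b,0,100,0,0,0)]))
```

```text
8.75 [0.47523879 0.23881497 0.22355622] [-9.03148880e-04  9.94394473e-01 -1.05714860e-01  1.78432211e-03] [ 0.00746251  0.32986719 -0.71600256  1.87077726  0.25232382  1.02848096
 -2.59529544]
[(0.58, [348.0, 148.5]), (0.75, [303.2, 167.0])]
```

View pics/w5.png

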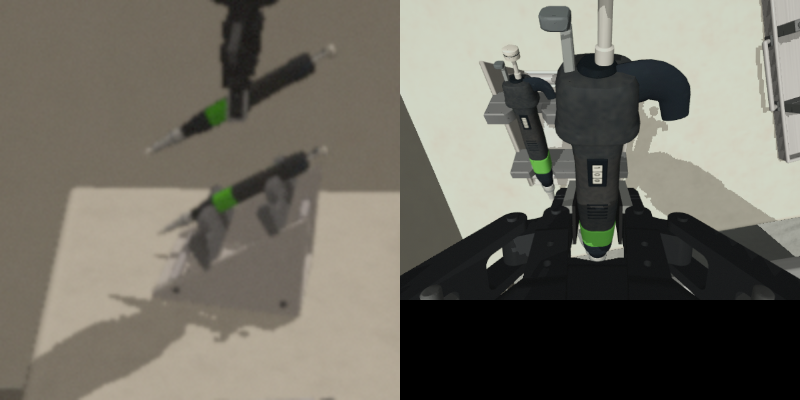

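Call:
carry_out:
  rows: "4 -35 0 2;5 -42 0 2;5 -42 0 2;5 -42 0 2;5 -42 0 2;5 -42 0 2;5 -42 0 2;5 -42 0 2;3 -42 0 1.4;0 0 0 0"

```text
t: 10.2
eef_pos: [0.5155, -0.137, 0.2198]
tool_rot: [0.0, 0.999, 0.043, -0.001]
contact_force: [0.1, 0.9, -1.5]
gripper_width: 0.26
grasp_force: 32.5
```

Call:
carry_out:
  rows: "0 0 -25 0;0 0 -35 0;0 0 -35 0;0 0 -15 0;0 0 0 0;0 0 0 0"

```text
t: 10.95
eef_pos: [0.5174, -0.1326, 0.1124]
tool_rot: [0.0, 0.999, 0.046, 0.001]
contact_force: [0.1, 0.7, -0.4]
gripper_width: 0.259
grasp_force: 32.5
```

```bash
cat > look.py <<'E'
from fit import *
import sys
from scipy.spatial.transform import Rotation as Ro
o=get_obs(); q=o["tool_rot"]; x=Ro.from_quat(np.r_[q[1:],q[0]]).as_matrix()[:,0]
print(o["t"],o["eef_pos"],"heading",np.degrees(np.arctan2(x[1],x[0])),o["q"][6])
t=np.load("pose.npy")[1]
d=read_camera("wrist");c=read_camera("side")
for cam,k in ((d,0),(c,1)):
    im=cam["img"]=cam["img"].copy()
    for X in (-60,0,60):
        cv2.polylines(im,[proj(cam,[W(t,[X,y,39.5]) for y in ((46,123) if k==0 else (-123,123))]).round().astype(int)],False,(0,0,255),1)
a=cv2.resize(c["img"][200:400,280:480],(400,400));b=cv2.resize(d["img"][:320,160:480],(400,400))
cv2.imwrite(sys.argv[1],np.hstack([a,b]))
E
python3 look.py pics/w6.png
```

```text
10.95 [ 0.51740531 -0.13260121  0.11243211] heading 5.283921956121613 -1.6391684624170475
```

View pics/w6.png

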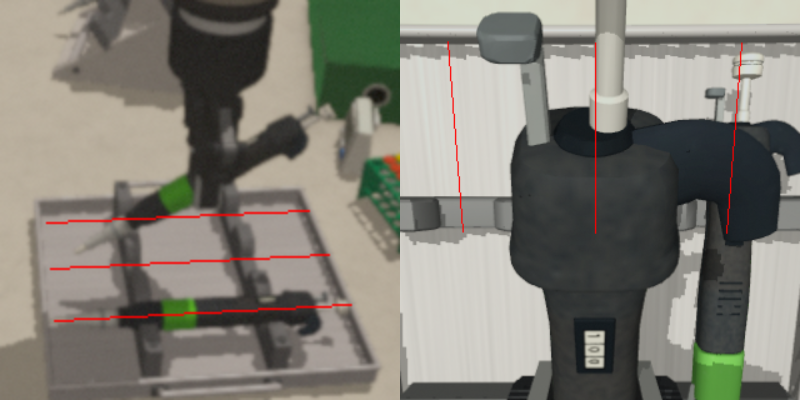

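Run:
```python
from fit import *
d=read_camera("wrist")
a=atz(d,(437.6,50),.0395);b=atz(d,(414,296),.0395);m=atz(d,(415,215),.0395);print(a,m,b,"heading",np.degrees(np.arctan2((a-b)[1],(a-b)[0])))
t=np.load("pose.npy")[1];print("model",[W(t,[60,y,39.5]).round(4) for y in (120,0,-30)])
for n in ("top","side"):
    c=read_camera(n); r=outline_of(n,"pipette_laid")
    if not r: print(n,"none");continue
    ys,xs=np.nonzero(r[0]["pixels"]); pts=np.c_[xs,ys].astype(float)
    s=-pts[:,1] if n=="top" else pts[:,0]
    lo=pts[s<np.percentile(s,4)].mean(0);hi=pts[s>np.percentile(s,97)].mean(0)
    mid=pts[(s>np.percentile(s,20))&(s<np.percentile(s,45))].mean(0)
    A,B,C=atz(c,lo,.0395),atz(c,hi,.0395),atz(c,mid,.0395);print(n,r[0]["confidence"],lo,hi,A.round(4),C.round(4),B.round(4),np.degrees(np.arctan2((B-A)[1],(B-A)[0])))
```

```text
[ 0.63353116 -0.18685266  0.0395    ] [ 0.54687415 -0.18962044  0.0395    ] [ 0.49662332 -0.19724835  0.0395    ] heading 4.342251616389918
model [array([ 0.6376, -0.1832,  0.0395]), array([ 0.5181, -0.1941,  0.0395]), array([ 0.4882, -0.1969,  0.0395])]
top 0.86 [441.68421053 252.        ] [438.2 197.6] [ 0.4151 -0.202   0.0395] [ 0.4644 -0.1969  0.0395] [ 0.544  -0.1934  0.0395] 3.80866779649088
side 0.75 [313.7761194 359.3880597] [449.21568627 353.68627451] [ 0.4069 -0.203   0.0395] [ 0.4914 -0.1953  0.0395] [ 0.6308 -0.1863  0.0395] 4.251501151773035
```

Call:
carry_out:
  rows: "0 0 -20 -0.5;0 0 -15 0;0 0 -8 0;0 0 -5 0;0 0 -5 0;0 0 0 0"
  force: 20

```text
t: 12.05
eef_pos: [0.5182, -0.1327, 0.0591]
tool_rot: [0.0, 0.999, 0.042, 0.002]
contact_force: [1.8, 0.1, 2.1]
gripper_width: 0.256
grasp_force: 32.7
```

Call:
carry_out:
  rows: "0 0 -4 0;0 0 -4 0;0 0 0 0"

```text
t: 12.42
eef_pos: [0.516, -0.133, 0.0503]
tool_rot: [0.0, 0.999, 0.042, -0.0]
contact_force: [-0.4, 0.7, 0.4]
gripper_width: 0.261
grasp_force: 31.9
```

```bash
cat > tilt.py <<'E'
from fit import *
import sys
name,X=sys.argv[1],float(sys.argv[2])
t=np.load("pose.npy")[1]; o0=W(t,[X,0,0]); n=R(t[2])@[1,0,0]; yd=R(t[2])@[0,1,0]
def plane(c,px):
    o,d=ray(c,px); P=o+d*(n@(o0-o))/(n@d); return np.round([1000*yd@(P-o0),1000*P[2]],1)
ob=get_obs();print(ob["t"],ob["eef_pos"],ob["contact_force"],ob["gripper_width"])
c=read_camera("side")
for k in ("",):
    for r in outline_of("side",name)[:2]:
        ys,xs=np.nonzero(r["pixels"]);pts=np.c_[xs,ys].astype(float);s=pts[:,0]
        lo=pts[s<=s.min()+2].mean(0);hi=pts[s>=s.max()-3].mean(0)
        A,B=plane(c,lo),plane(c,hi);print("nozzle(y,z)",A,"plunger",B,"tilt",np.arctan2((B-A)[1],(B-A)[0]).round(3),round(r["confidence"],2))
for r in place_of("side",name+"_nozzle")[:1]: print("noz pt",plane(c,r["centre"]),r["confidence"])
c=read_camera("top")
for nm,z in ((name,.028),(name+"_nozzle",.0395)):
  for r in place_of("top",nm)[:2]: print("top",nm,r["confidence"],(R(t[2]).T@(atz(c,r["centre"],z)-np.r_[t[:2],0])*1000).round(1))
E
python3 tilt.py pipette_right 0
```

```text
12.425 [ 0.5159657  -0.1329584   0.05031328] [-0.40006997  0.69750733  0.35738956] 0.2607844130483688
nozzle(y,z) [-106.2   17.8] plunger [105.9 116.5] tilt 0.436 0.68
noz pt [-112.1   20.6] 0.88
top pipette_right 0.87 [17.8  6.7 28. ]
top pipette_right_nozzle 0.97 [  -7.9 -113.5   39.5]
```

Call:
carry_out:
  rows: "0 0 -4 0;0 0 -4 0;0 0 -4 0;0 0 -4 0;0 0 0 0"

```text
t: 13.35
eef_pos: [0.5178, -0.1327, 0.0347]
tool_rot: [0.0, 0.999, 0.042, 0.001]
contact_force: [2.3, 0.4, 2.6]
gripper_width: 0.253
grasp_force: 31.9
```

```bash
python3 tilt.py pipette_right 0
```

```text
13.35 [ 0.51776408 -0.13268484  0.03469592] [2.26231755 0.44065423 2.58269243] 0.2526332770037871
nozzle(y,z) [-116.9   27.3] plunger [115.7  78.8] tilt 0.218 0.79
noz pt [-118.7   26.8] 0.97
top pipette_right 0.87 [10.8 -1.1 28. ]
top pipette_right 0.42 [-401.6   -0.8   28. ]
top pipette_right_nozzle 0.84 [  -6.6 -129.6   39.5]
```

Call:
carry_out:
  rows: "0 0 -4 0;0 0 -3 0;0 0 -3 0;0 0 -2 0;0 0 0 0"

```text
t: 14.28
eef_pos: [0.5181, -0.1327, 0.0229]
tool_rot: [0.0, 0.999, 0.042, 0.002]
contact_force: [2.8, -0.0, 4.8]
gripper_width: 0.258
grasp_force: 32.4
```

```bash
python3 tilt.py pipette_right 0
```

```text
14.275 [ 0.51807267 -0.13272387  0.02288579] [ 2.75241814 -0.02771464  4.81349654] 0.2584259538331597
nozzle(y,z) [-121.9   38.3] plunger [119.   47.9] tilt 0.04 0.56
nozzle(y,z) [-120.1  -24.2] plunger [145.9 -26.4] tilt -0.008 0.3
noz pt [-120.9   47.6] 0.77
top pipette_right 0.79 [ 9.5  0.4 28. ]
top pipette_right 0.75 [-57.2   2.6  28. ]
top pipette_right_nozzle 0.76 [  -1.7 -125.6   39.5]
```

Call:
carry_out:
  rows: "0 0 -1.5 0;0 0 -1 0;0 0 0 0"

```text
t: 14.95
eef_pos: [0.5177, -0.1328, 0.0203]
tool_rot: [0.0, 0.999, 0.042, 0.001]
contact_force: [3.5, -0.2, 4.7]
gripper_width: 0.257
grasp_force: 32.6
```

Call:
carry_out:
  rows: "0 0 0 0;0 0 0 0;0 0 0 0;0 0 20 0;0 0 30 0;0 0 45 0;0 0 55 0;0 0 40 0;0 0 0 0"
  claw: 46

```text
t: 16.08
eef_pos: [0.5186, -0.1329, 0.2145]
tool_rot: [0.001, 0.999, 0.042, 0.004]
contact_force: [0.4, 0.2, -0.6]
gripper_width: 0.54
grasp_force: 0.0
```

```bash
python3 tilt.py pipette_right 0
python3 - <<'E'
from fit import *
t=np.load("pose.npy")[1];c=read_camera("wrist");ob=get_obs();print(ob["eef_pos"],ob["tool_rot"])
for nm,z in (("pipette_right",.028),("pipette_laid",.028),("cradle_left",.028),("pipette_right_nozzle",.0395)):
  for r in place_of("wrist",nm)[:3]: print(nm,round(r["confidence"],2),(R(t[2]).T@(atz(c,r["centre"],z)-np.r_[t[:2],0])*1000).round(1))
p=np.load("pose.npy")[0]
print((W(p,restpt(34,[-8.5,5,11.5]))-np.r_[0,0,.019]).round(4))
E
```

```text
16.075 [ 0.51859033 -0.13285315  0.21452639] [ 0.35330914  0.1961076  -0.59325629] 0.5396436401008295
nozzle(y,z) [-113.    41.6] plunger [118.6  37.8] tilt -0.016 0.61
top pipette_right 0.65 [10.8 -0.9 28. ]
top pipette_right_nozzle 0.97 [  -5.3 -124.6   39.5]
[ 0.51572362 -0.13267003  0.20879929] [-3.78780448e-04  9.99128901e-01  4.17171255e-02 -9.88348395e-04]
pipette_right 0.65 [ 8.5 -3.4 28. ]
pipette_laid 0.84 [67.3 -5.  28. ]
cradle_left 0.76 [-55.2  -0.4  28. ]
pipette_right_nozzle 0.66 [-1.000e-01 -1.268e+02  3.950e+01]
[0.4878 0.3037 0.0813]
```

Call:
carry_out:
  rows: "-3 36 20 -1.7;-3 45 20 -1.7;-3 45 20 -1.7;-3 45 0 -1.7;-3 45 0 -1.7;-3 45 0 -1.7;-3 45 0 -1.7;-3 45 0 -1.7;-2 45 0 -1.7;-2 41 0 -1.7"
  claw: 48

```text
t: 17.88
eef_pos: [0.4881, 0.3058, 0.2696]
tool_rot: [-0.0, 0.994, -0.107, -0.0]
contact_force: [-0.2, 0.2, -0.3]
gripper_width: 0.562
grasp_force: 0.0
```

Call:
carry_out:
  rows: "0 0 -40 0;0 0 -40 0;0 0 -30 0;0 0 0 0"

```text
t: 18.38
eef_pos: [0.4871, 0.3031, 0.1575]
tool_rot: [0.002, 0.994, -0.106, -0.002]
contact_force: [0.4, -0.1, -0.4]
gripper_width: 0.564
grasp_force: 0.0
```

Run:
```python
from fit import *
from scipy.spatial.transform import Rotation as Ro
o=get_obs(); q=o["tool_rot"]; x=Ro.from_quat(np.r_[q[1:],q[0]]).as_matrix()[:,0]
print(o["t"],o["eef_pos"],"heading",np.degrees(np.arctan2(x[1],x[0])),o["q"])
p=np.load("pose.npy")[0]; c=read_camera("wrist")
for t in ("pipette_left","pipette_left_nozzle"):
  for r in place_of("wrist",t)[:2]: print(t,round(r["confidence"],2),r["centre"],"model",proj(c,W(p,model["rest"][t]))[0].round(1))
for r in outline_of("wrist","pipette_left")[:1]:
  ys,xs=np.nonzero(r["pixels"])
  for v in range(int(ys.min()),int(ys.max()),30):
    s=xs[ys==v]; print(v,s.min(),s.max(),end=" | ")
print([ (y,proj(c,W(p,restpt(34,[-8.5,y,11.5])))[0].round()) for y in (0,30,60,120)])
```

```text
18.375 [0.48706134 0.30306347 0.15754989] heading -12.210136815910559 [-0.12119967  0.49036217 -0.70889369  1.83201724  0.38071141  0.96497449
 -2.77845253]
pipette_left 0.79 [326.7, 250.8] model [325.4 251.6]
pipette_left_nozzle 0.57 [309.8, 356.4] model [311.7 356.8]
36 309 320 | 66 297 331 | 96 281 319 | 126 277 378 | 156 274 387 | 186 287 332 | 216 289 330 | 246 290 332 | 276 293 330 | 306 293 328 | 336 302 322 | [(0, array([311., 267.])), (30, array([310., 232.])), (60, array([310., 188.])), (120, array([308.,  46.]))]
```

Aligned with the model; descend and grip.

Call:
carry_out:
  rows: "0 0 -20 0;0 0 -25 0;0 0 -20 0;0 0 -11 0;0 0 0 0"
  claw: 48

```text
t: 19.2
eef_pos: [0.488, 0.304, 0.083]
tool_rot: [0.0, 0.994, -0.106, -0.001]
contact_force: [0.2, -0.5, 0.9]
gripper_width: 0.556
grasp_force: 0.0
```

Call:
carry_out:
  rows: "0 0 0 0;0 0 0 0;0 0 0 0;0 0 0 0"
  claw: 10
  force: 30

```text
t: 19.7
eef_pos: [0.4889, 0.3047, 0.0847]
tool_rot: [-0.001, 0.994, -0.107, 0.001]
contact_force: [-0.4, 0.1, 6.1]
gripper_width: 0.253
grasp_force: 33.3
```

Call:
carry_out:
  rows: "0 0 8 0;0 0 16 0;0 0 25 0;0 0 35 0;0 0 35 0;0 0 30 0;0 0 0 0"

```text
t: 20.58
eef_pos: [0.4894, 0.3053, 0.2361]
tool_rot: [-0.002, 0.994, -0.107, 0.002]
contact_force: [0.2, -0.2, -1.3]
gripper_width: 0.26
grasp_force: 32.6
```

Call:
carry_out:
  rows: "2 -35 0 1.9;3 -43 0 1.9;3 -43 0 1.9;3 -43 0 1.9;3 -43 0 1.9;3 -43 0 1.9;3 -43 0 1.9;2 -43 0 1.9;2 -42 0 1.8;0 0 0 0"

```text
t: 21.82
eef_pos: [0.5114, -0.0781, 0.2317]
tool_rot: [0.0, 0.999, 0.038, -0.001]
contact_force: [-0.3, 0.5, -0.8]
gripper_width: 0.253
grasp_force: 32.5
```

Call:
carry_out:
  rows: "0 0 -25 0;0 0 -35 0;0 0 -35 0;0 0 -30 0;0 0 0 0;0 0 0 0"

```text
t: 22.58
eef_pos: [0.5129, -0.0731, 0.1087]
tool_rot: [-0.0, 0.999, 0.042, 0.0]
contact_force: [0.1, -0.1, -0.2]
gripper_width: 0.259
grasp_force: 32.5
```

```bash
python3 look.py pics/x.png; python3 tilt.py pipette_left -60
```

```text
22.575 [ 0.51292483 -0.0731188   0.10867476] heading 4.8126904797046555 -1.7996388205650364
22.675 [ 0.51340026 -0.0735767   0.10918214] [ 0.33214046 -0.35807858 -0.94518009] 0.254758768626117
nozzle(y,z) [-95.2  56.8] plunger [101.9 187.6] tilt 0.586 0.97
noz pt [-104.4   56.9] 0.71
top pipette_left 0.42 [-13.7  -6.1  28. ]
top pipette_left_nozzle 0.56 [ -50.  -104.4   39.5]
```

Same descent as before.

Call:
carry_out:
  rows: "0 0 -20 0;0 0 -15 0;0 0 -8 0;0 0 -5 0;0 0 -4 0;0 0 -4 0;0 0 0 0"
  force: 20

```text
t: 23.85
eef_pos: [0.5163, -0.0733, 0.0537]
tool_rot: [-0.0, 0.999, 0.042, 0.004]
contact_force: [5.2, 0.1, 7.1]
gripper_width: 0.256
grasp_force: 32.6
```

Call:
carry_out:
  rows: "0 0 -4 0;0 0 -4 0;0 0 -4 0;0 0 -4 0;0 0 0 0"

```text
t: 24.48
eef_pos: [0.5136, -0.0737, 0.0365]
tool_rot: [0.0, 0.999, 0.042, 0.001]
contact_force: [1.2, 0.3, 2.6]
gripper_width: 0.255
grasp_force: 32.0
```

```bash
python3 tilt.py pipette_left -60
```

```text
24.475 [ 0.51357243 -0.07372113  0.03645339] [1.1624411  0.28627245 2.56692318] 0.255279946980975
nozzle(y,z) [-116.4   26.8] plunger [117.   78.6] tilt 0.218 0.73
noz pt [-125.4   27.6] 0.72
top pipette_left 0.68 [-45.1   0.5  28. ]
top pipette_left_nozzle 0.72 [ -61.7 -119.6   39.5]
top pipette_left_nozzle 0.34 [-54.4   6.2  39.5]
```

Call:
carry_out:
  rows: "0 0 -4 0;0 0 -3 0;0 0 -3 0;0 0 -3 0;0 0 -2 0;0 0 -1 0;0 0 0 0"

```text
t: 25.65
eef_pos: [0.5142, -0.0736, 0.0208]
tool_rot: [0.0, 0.999, 0.042, 0.002]
contact_force: [2.4, 0.9, 9.2]
gripper_width: 0.258
grasp_force: 33.5
```

```bash
python3 tilt.py pipette_left -60
```

```text
25.65 [ 0.51416515 -0.07363207  0.02082498] [2.3777719  0.92276811 9.21953714] 0.25754849053108236
nozzle(y,z) [-116.3   41. ] plunger [121.4  37.9] tilt -0.013 0.93
noz pt [-124.4   37.5] 0.7
top pipette_left 0.85 [-49.4   3.6  28. ]
top pipette_left_nozzle 0.88 [ -58.9 -126.1   39.5]
```

Flat and seated; release and back off, then check.

Call:
carry_out:
  rows: "0 0 0 0;0 0 0 0;0 0 0 0;0 0 20 0;0 0 30 0;0 0 45 0;0 0 50 0;-40 0 45 0;-40 0 0 0;0 0 0 0"
  claw: 46

```text
t: 27.2
eef_pos: [0.4299, -0.0742, 0.211]
tool_rot: [0.002, 0.999, 0.041, -0.0]
contact_force: [1.4, 0.4, -0.2]
gripper_width: 0.542
grasp_force: 0.0
```

```bash
python3 tilt.py pipette_left -60;python3 tilt.py pipette_right 0
python3 - <<'E'
from fit import *
t=np.load("pose.npy")[1];c=read_camera("wrist")
for nm,z in (("pipette_left",.028),("pipette_right",.028),("pipette_laid",.028),("pipette_left_nozzle",.0395),("pipette_right_nozzle",.0395)):
  for r in place_of("wrist",nm)[:3]: print(nm,round(r["confidence"],2),(R(t[2]).T@(atz(c,r["centre"],z)-np.r_[t[:2],0])*1000).round(1))
s=read_camera("side")["img"]
cv2.imwrite("pics/end.png",np.hstack([cv2.resize(c["img"][:300,140:440],(400,400)),cv2.resize(s[270:430,280:480],(400,400))]))
E
```

```text
27.2 [ 0.42994539 -0.07416632  0.21095788] [ 1.36935073  0.42395796 -0.15400387] 0.5415754480341787
nozzle(y,z) [-120.3   41.3] plunger [121.2  38. ] tilt -0.014 0.86
noz pt [-123.7   39.9] 0.68
top pipette_left 0.58 [-45.    6.3  28. ]
top pipette_left 0.5 [  -0.2 -126.1   28. ]
top pipette_left_nozzle 0.68 [ -58.4 -121.4   39.5]
27.5 [ 0.43325481 -0.07352591  0.20981853] [ 0.41112838 -0.66081908  0.26376863] 0.540428221234642
nozzle(y,z) [-120.1   42.1] plunger [120.3  36.8] tilt -0.022 0.61
noz pt [-127.4   50.3] 0.82
top pipette_right_nozzle 0.48 [  -0.2 -123.4   39.5]
pipette_left 0.3 [ 2.2  0.2 28. ]
pipette_right 0.63 [ 8.8 -1.5 28. ]
pipette_left_nozzle 0.91 [ -60.3 -123.7   39.5]
pipette_right_nozzle 0.77 [   1.5 -126.7   39.5]
```

View pics/end.png

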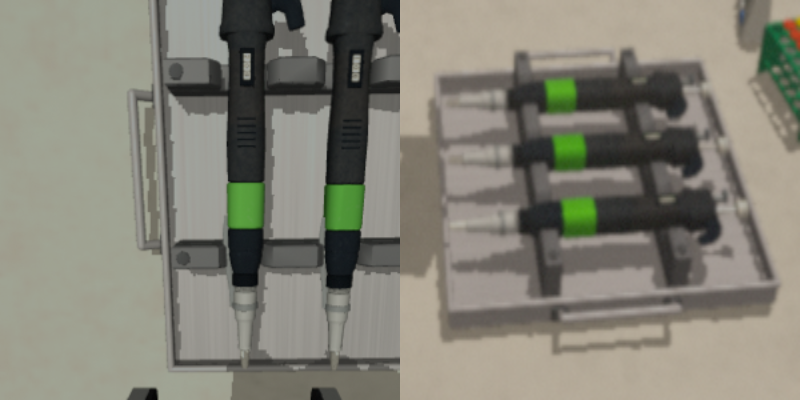

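Both pipettes lie sunk in the notches of the left and middle cradles. All three nozzles point the same way, to tray -y, and the arm is clear of everything.

```bash
python3 -c "
from station import *
print(hand_in())"
```

```text
the job is handed in; nothing more can be done
None
```

I laid both pipettes flat in the empty cradles (right one in the middle, left one in the left), nozzles to tray -y like the one already there, and handed the job in at about 28 s; no verdict came back.

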